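Clamp a tray in the check nest

ROBOT

A 7-joint arm with a two-finger parallel gripper is mounted at the origin on a cart in front of the work surface, level with it; the furniture and walls round the work are solid. World frame = base frame: x ahead of the robot, y to its left, z up, the work surface at z = 0. Lengths are in m, angles in rad, forces in N, time in s.
With the tool pointing down it reaches from about 0.4 to 0.875 m from the base axis. Payload 19.3 kg.
Tool frame: the origin (TCP) lies between the finger pads; the fingertips stand 17 mm ahead of it and the grasp point (between the pads) lies 2 mm behind it (bot.finger_overhang is the distance from the TCP to the fingertips, in m); z points along the fingers, y is the line along which they close (so a half turn about z gives the same grasp; the last joint's range is limited). The gripper opens to 85 mm and grips with 20 to 120 N. Pads are 22 mm wide; open, the fingers measure 114 mm over their backs; the gripper's body (76 mm by 85 mm) begins 54 mm behind the grasp point. The pads swing forward as they close: fully open they stand 13 mm farther back than shut.
Start: joints at [-1.28, 0.521, -0.036, 1.599, 0.021, 1.021, -0.113], TCP at [0.221, 0.585, 0.248] pointing down, gripper open.
Joint ranges: [-2.91, 2.91], [-0.3, 2.13], [-1.5, 1.42], [0.17, 2.43], [-1.26, 4.41], [0.16, 1.93], [-2.52, 2.52]. Speed limits (rad/s): [1.89, 1.89, 2.39, 2.39, 3.01, 3.01, 3.01].

INTERFACE

Orientations are given as [roll, pitch, yaw] about the fixed x, y, z axes, in that order (R = Rz(yaw) Ry(pitch) Rx(roll)).
In Python, from workcell import observe, grab_frame, bot gives the robot as it stands.
- The arm moves only by the shell command python3 -m crank 'ROWS' [FORCE]. ROWS is a JSON object of lists of equal length, an entry for each row: "linear": the shift along the world's x, y, z each as a share of 0.25 m, from -1 to 1, a list of three; "delta_rot": the turn, a rotation vector about the world's x, y, z each as a share of 30 degrees, from -1 to 1, a list of three; "fingers": the opening, from -1 (shut) to 1 (fully open). In form: {"linear": [[dx, dy, dz], ...], "delta_rot": [[rx, ry, rz], ...], "fingers": [fingers, ...]}. A call has 1 to 5 rows; each row is the pose to reach, as a shift and turn from the pose commanded when the call began; what a row does not reach only later rows make up. A row lasts 1/10 s, in which the tool goes at most 50 mm and 8.59 degrees, less where a joint would pass 70% of its speed; a pose out of reach is approached as far as the arm can. A call with a number of a shift or a turn outside -1 to 1 is refused whole. A call with a gripper value outside its range is refused whole. The fingers move at their own pace and stop on an object; FORCE is the grip in N (left out, the last holds). Time passes only in rows, so rows that repeat a pose let the fingers close. It gives the time, the measured TCP pose, the force, the opening and the grip force at its end, in the units of the state.
- observe(): the state, without advancing time (a new reading comes with each control period).
- grab_frame(name): name is "scene" or "top"; returns a dict with "image" (400x640x3 uint8, red, green, blue), "mtx" (3x3 intrinsics, pixels), "xyz" and "orientation" of the camera in the world. Camera axes: x right, y down, z forward; pixel columns grow to the right and rows downward; lengths in m; the calibration is good to about 2 mm. A picture is of the moment at which its call begins. There is no depth.
- bot.job_done(): hands the job in; it is judged then, once.
The state is a dict: "clock": time; "qpos": joint angles; "qd": joint speeds; "joint_efforts": joint torques, N m; "position": TCP position; "tool_rot": TCP orientation; "force": force on the tool from outside, world axes, zero at the start; "moment": the same for the moment, N m; "grip_width": finger opening in m; "finger_force": force on a finger pad.
Only numpy, scipy, OpenCV 4.12 (cv2) and the standard library are available. Lean on these libraries where they do the work, as an engineer would, in place of code of your own. Each camera call takes 0.05 s, during which the arm holds its last target. There are 200 camera calls.

TASK

Push the sealed food tray that stands in the aluminium check nest along the nest until it is right up against the two stop posts, then flip the handle of the toggle clamp over towards the tray until it snaps past centre and its rubber pad holds the tray down. Do both with the fingertips or the outside of the fingers only: grasp nothing, do not lift the tray, and leave the other things lying round the nest where they are.

Things in the scene. Friction and masses are not known exactly. Their poses are not given: they have to be found in the camera images.
- nest: Check nest fixed on the belt: aluminium plate 176 mm (its x) by 400 mm (its y, -195 to +205), 10 mm thick. Origin: on its underside (belt level), below the home place of the tray's centre; z up. The tray slides along +y between two white fences (inner faces x = -70 and +70 mm, y = -125 to +100, tops 56 mm above the belt) to the stop posts. Free space short of the tray and beyond y = +205.
- tray: Sealed food tray, green and brown film on top, standing in the nest (another lies outside): 133 (its x) x 184 (its y) x 42 mm, 0.2 to 0.4 kg, widest at the rim, 34 to 39 mm above its base; walls lean inward below. Origin: centre of its underside, 10 mm above the belt; its y about along the nest's y. Starts 45 to 80 mm short of home (nest y -0.045 to -0.080); home is nest y = 0 to 0.003.
- tray_push (a point): Middle of the tray's end rim away from the clamp (its -y end), 34 mm above the tray's base: where to push, towards the nest's +y. Sliding takes 1 to 4 N.
- clamp (a joint): Lever angle about the nest's x, rad (handle and arm are one piece). 0 = open: handle leans 0.65 away from the tray (nest +y), arm up. Grows as the handle is flipped towards the tray (-y). 0.65 = upright, dead centre: a spring (about 0.4 N m) drives it from there to either end, so past it the lever snaps on by itself; 5 to 7 N at the grip start it. About 1.27 = clamped; 1.34 = end stop without tray.
- stop (a point): Point midway between the two steel stop posts, on the line of their faces towards the tray: nest x = 0, y = +92 mm, 40 mm above the belt. The posts are 18 mm round, at nest x = -42 and +42 mm, their tops 56 mm above the belt. The toggle clamp stands just beyond them.
- clamp_pivot (a point): Centre of the clamp's hinge axis, fixed in the nest at x = 0, y = +155 mm, 72 mm above the belt.
- handle_tip (a point): End of the clamp's handle, 117 mm from the pivot. The handle is straight, with a black rubber grip 18 mm thick from 41 to 117 mm from the pivot; below that a 10 mm steel rod. Open: tip 71 mm beyond the pivot on the nest's +y side, 165 mm above the belt; upright: 189 mm above the belt.
- clamp_pad: Round rubber pad, 22 mm across, on a spindle at the end of the clamp's arm, 85 mm from the pivot. Origin: centre of its pressing face. Clamped: at nest y = +70 mm, 49 mm above the belt, pressing with about 5 N.
- stamp: Bystander: hand stamp with black knob handle, 36x40x80 mm, near (robot's) side of the nest. Origin: centre of underside.
- tape_brown_roll: Bystander: roll of brown tape lying flat, 88 mm across, 48 mm high, far side of the nest. Origin: centre of underside.
- tray_spare: Bystander: second sealed tray of the same kind, 133x184x42 mm, outside the nest on its far side. Origin: centre of underside.
- blue_marker: Bystander: marker pen with blue cap, 21x140x18 mm, lying on the near side of the nest. Origin: centre of underside.
- driver: Bystander: screwdriver with orange handle, 25x184x28 mm, lying on the near side of the nest. Origin: centre of underside.

How it is judged:
On the way, in this order (a step that is already met when the one before it is completed fails the run):
1. the tray is pushed home against the stop posts (within 4 mm) while the clamp is still open (y of tray in the frame of nest between -0.004 and 0.008 m and angle between the y axis of tray and the y axis of nest, either way round below 0.05 rad and z of tray in the frame of nest below 0.014 m and value of joint clamp below 0.5 rad), for 0.1 s.
2. the clamp lever has snapped over centre and its pad bears on the tray (value of joint clamp above 1.18 rad and contact force between clamp_pad and tray above 1.5 N), for 0.2 s.
At the end, for the whole second after the job is handed in: The tray stands flat on the nest plate, within 4 mm of the stop posts and square to them within 0.05 rad, at rest; the clamp lever is over centre (joint above 1.18 rad) and its pad presses on the tray with more than 1.5 N (all of step 2 and y of tray in the frame of nest between -0.004 and 0.008 m and angle between the y axis of tray and the y axis of nest, either way round below 0.05 rad and z of tray in the frame of nest below 0.014 m and linear speed of tray below 0.02 m/s); the robot touches nothing.
It fails at once if the tray is lifted (more than 15 mm off the plate) or tipped (more than 0.25 rad) (z of tray in the frame of nest above 0.025 m or angle between tray's own z axis and vertical above 0.25 rad).
It fails at once if a bystander is moved more than 20 mm (distance of any of stamp, tape_brown_roll, tray_spare, blue_marker, driver from where it was at the start of the episode above 0.02 m).
It also fails if it takes over 42 s, if anything falls off the work surface, if the arm or the gripper's body presses on something with over 40 N, if the wrist force passes 120 N, or if a joint passes its speed limit or range.

## Working session

There is one attempt and no reset: what is moved stays moved. The work goes in short steps, Python scripts to look and compute and a shell command to move; the robot and the scene stay as the last step left them, time stands still between calls to the robot, and variables do not carry over. Pictures are saved under pics/ and viewed, at most 10 in all, crops included, and the job is handed in when it is done.

```bash
mkdir -p pics; ls
python3 - <<'E'
from workcell import observe, grab_frame, bot
import cv2
for n in("scene","top"):
    f=grab_frame(n);cv2.imwrite(f"pics/{n}0.png",f["image"][:,:,::-1]);print(n,f["mtx"],f["xyz"],f["orientation"])
s=observe();print(s["clock"],s["position"],s["tool_rot"],s["force"],s["grip_width"])
E
```

```text
pics
scene [[517.28739066   0.         329.7449322 ]
 [  0.         517.28739066 195.80996397]
 [  0.           0.           1.        ]] [1.2515284  0.20679744 1.17454318] [-2.53420538  0.00916231  1.89427731]
top [[465.51413438   0.         319.80599325]
 [  0.         465.51413438 203.09127457]
 [  0.           0.           1.        ]] [ 0.50188683 -0.03455638  1.05430039] [-3.07478379 -0.01573158 -1.59162166]
0.1 [0.22057995 0.58451582 0.24782113] [-3.14068235e+00  4.66509377e-05  2.78074840e+00] [-0.25289755  0.45037724 -0.39023916] 0.08510615724405284
```

View pics/top0.png

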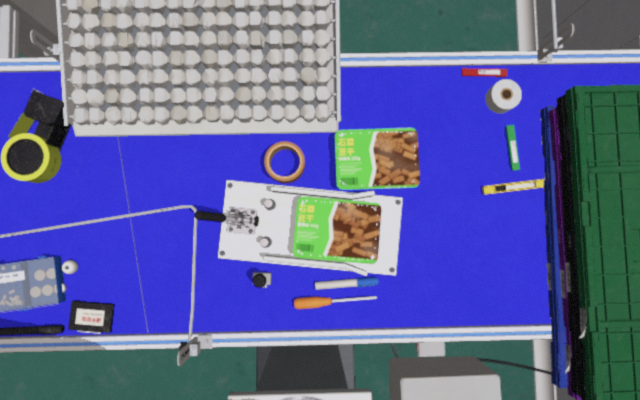

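View pics/scene0.png

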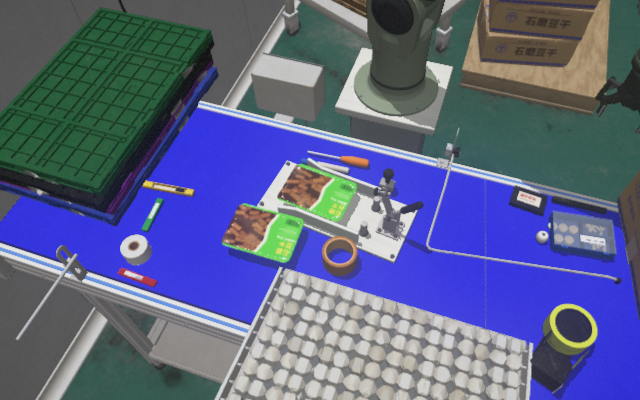

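The top view shows the nest at about (220–402, 182–275), with nest +y pointing left (world +y). The tray is at about (337, 230) and the clamp handle tip at (197, 214). A bent rail runs close to the handle, from (0, 237) to (193, 208) and on to (190, 350). I'll enlarge both views.

Run:
```python
import cv2
a=cv2.imread("pics/top0.png")[170:290,175:415];cv2.imwrite("pics/topc.png",cv2.resize(a,None,fx=3.3,fy=3.3,interpolation=cv2.INTER_CUBIC))
a=cv2.imread("pics/scene0.png")[120:280,250:480];cv2.imwrite("pics/scenec.png",cv2.resize(a,None,fx=3.4,fy=3.4,interpolation=cv2.INTER_CUBIC))
```

```text
(no output)
```

View pics/topc.png

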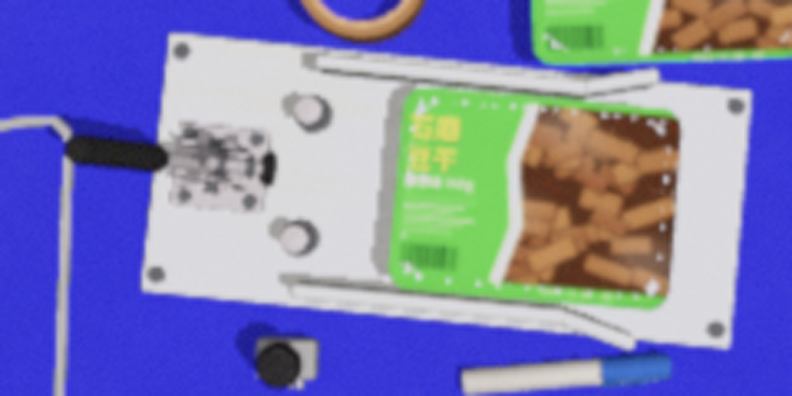

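View pics/scenec.png

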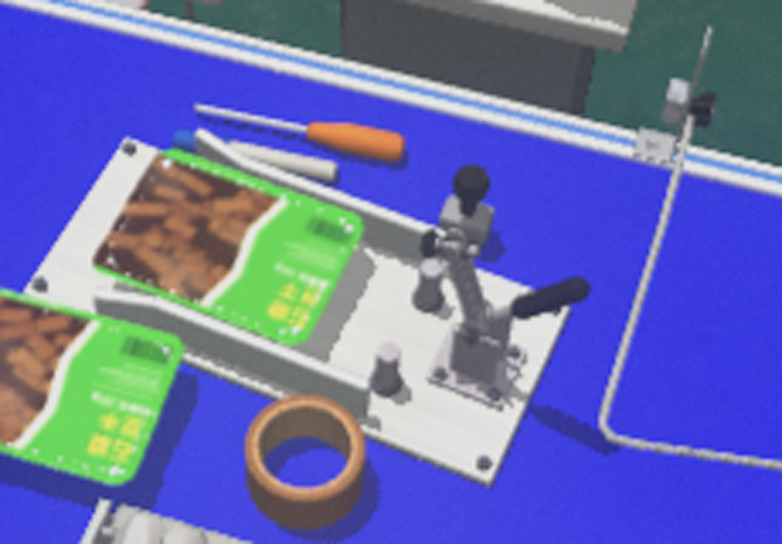

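The crops show the plate corners, tray ends and handle tip. The rail's bend is at top-crop (62, 125) and scene-crop (605, 430). Next I'll compute positions.

```bash
cat > h.py <<'E'
import numpy as np
from scipy.spatial.transform import Rotation as Ro
from scipy.optimize import least_squares
K={"top":np.array([[465.514,0,319.806],[0,465.514,203.091],[0,0,1]]),"scene":np.array([[517.287,0,329.745],[0,517.287,195.81],[0,0,1]])}
P={"top":np.array([.50188683,-.03455638,1.05430039]),"scene":np.array([1.2515284,.20679744,1.17454318])}
R={"top":Ro.from_euler("xyz",[-3.07478379,-.01573158,-1.59162166]).as_matrix(),"scene":Ro.from_euler("xyz",[-2.53420538,.00916231,1.89427731]).as_matrix()}
def ray(c,p): return R[c]@np.linalg.solve(K[c],[*p,1])
def atz(c,p,z): d=ray(c,p); return P[c]+d*(z-P[c][2])/d[2]
def tri(a,b):
    A=[];y=[]
    for c,p in(("top",a),("scene",b)):
        d=ray(c,p);d/=np.linalg.norm(d);M=np.eye(3)-np.outer(d,d);A.append(M);y.append(M@P[c])
    return np.linalg.lstsq(np.vstack(A),np.hstack(y),rcond=None)[0]
tc=lambda u,v:(175+(u+.5)/3.3-.5,170+(v+.5)/3.3-.5)
sc=lambda u,v:(250+(u+.5)/3.4-.5,120+(v+.5)/3.4-.5)
E
python3 - <<'E'
from h import *
np.set_printoptions(precision=4,suppress=True)
loc=np.array([[88,205],[88,-195],[-88,-195],[-88,205]])/1000
T=np.array([atz("top",tc(*p),.01)[:2] for p in[(170,33),(751,91),(729,348),(142,290)]])
S=np.array([atz("scene",sc(*p),.01)[:2] for p in[(492,484),(128,138)]]);print(T,S)
def f(q,L,W):
    c,s=np.cos(q[2]),np.sin(q[2]);return ((L@np.array([[c,s],[-s,c]])+q[:2])-W).ravel()
r=least_squares(f,[.5,0,0],args=(loc,T));q=r.x;print("nest",q,r.fun)
tr=np.array([atz("top",tc(*p),.047)[:2] for p in[(408,86),(682,112),(665,308),(388,286)]])
c,s=np.cos(q[2]),np.sin(q[2])
print("tray corners nest",(tr-q[:2])@np.array([[c,-s],[s,c]]))
N=lambda p:np.r_[(p[:2]-q[:2])@np.array([[c,-s],[s,c]]),p[2]]
W=lambda x,y:q[:2]+np.array([[c,-s],[s,c]])@[x,y]
t=tri(tc(70,150),sc(583,288));print("tip",t,N(t),"expect",W(0,.226))
t=tri(tc(62,127),sc(605,430));print("rail bend",t,N(t))
t=tri(tc(62,390),sc(683,150));print("rail low",t,N(t))
t=tri((0,237),(618,280));print("?",t)
print("push",W(0,-.16),"stop",W(0,.092),"pivot",W(0,.155))
E
```

```text
[[ 0.6284  0.157 ]
 [ 0.581  -0.2387]
 [ 0.4071 -0.2181]
 [ 0.4546  0.1771]] [[ 0.629   0.1582]
 [ 0.4072 -0.2166]]
nest [ 0.5172 -0.0356 -0.119 ] [ 0.0005  0.0004  0.0004 -0.001  -0.0004 -0.0007 -0.0005  0.0012]
tray corners nest [[ 0.0647  0.0381]
 [ 0.0655 -0.1431]
 [-0.0633 -0.1434]
 [-0.0667  0.0379]]
tip [0.5432 0.1868 0.1621] [-0.0006  0.2239  0.1621] expect [0.544  0.1888]
rail bend [0.565  0.2275 0.0216] [0.0163 0.2669 0.0216]
rail low [0.3984 0.213  0.1475] [-0.1474  0.2328  0.1475]
? [ 0.5061  0.6813 -0.0027]
push [ 0.4982 -0.1945] stop [0.5281 0.0557] pivot [0.5356 0.1183]
```

Nest pose: (0.517, −0.036), yaw −0.119. The tray sits about 53 mm short of home. The rail is low near the handle, but there's a post near the belt edge, so I'll raise first and check the post's height.

```bash
python3 - <<'E'
from h import *
print(tri((190,342),sc(690,105)),tri((184,360),sc(709,28)))
E
python3 -m crank '{"linear":[[0.4,-0.6,0.36],[0.4,-0.6,0.36],[0.4,-0.6,0.36],[0.4,-0.6,0.36],[0.4,-0.6,0.36]],"delta_rot":[[0,0,-0.25],[0,0,-0.5],[0,0,-0.75],[0,0,-1],[0,0,-1]],"fingers":[-1,-1,-1,-1,-1]}'
```

```text
[0.28518499 0.22416029 0.07753039] [0.26596469 0.21998751 0.14650915]
clock: 0.6
position: [0.3248, 0.4308, 0.3413]
tool_rot: [3.138, 0.0, 2.245]
force: [-0.6, 0.4, 0.7]
grip_width: 0.0121
finger_force: 0.0
```

```bash
python3 -m crank '{"linear":[[0.36,-0.88,0],[0.36,-0.88,0],[0.36,-0.88,0],[0.36,-0.88,0],[0.36,-0.88,0]],"delta_rot":[[0,0,-0.25],[0,0,-0.5],[0,0,-0.75],[0,0,-1],[0,0,-1]],"fingers":[-1,-1,-1,-1,-1]}'
python3 -m crank '{"linear":[[0.24,-0.88,0],[0.24,-0.88,0],[0.24,-0.88,0],[0.24,-0.88,0],[0.24,-0.88,0]],"delta_rot":[[0,0,-0.25],[0,0,-0.5],[0,0,-0.54],[0,0,-0.54],[0,0,-0.54]],"fingers":[-1,-1,-1,-1,-1]}'
python3 -m crank '{"linear":[[0.1,-0.86,0],[0.1,-0.86,0],[0.1,-0.86,0],[0.1,-0.86,0],[0.1,-0.86,0]],"delta_rot":[[0,0,0],[0,0,0],[0,0,0],[0,0,0],[0,0,0]],"fingers":[-1,-1,-1,-1,-1]}'
```

```text
clock: 1.1
position: [0.4112, 0.2121, 0.3383]
tool_rot: [3.142, 0.0, 1.727]
force: [1.3, 1.0, 0.2]
grip_width: -0.0003
finger_force: 0.0
clock: 1.6
position: [0.4708, -0.0087, 0.3383]
tool_rot: [3.141, 0.001, 1.448]
force: [0.0, 0.9, 0.5]
grip_width: -0.0001
finger_force: 0.0
clock: 2.1
position: [0.495, -0.2248, 0.338]
tool_rot: [-3.141, 0.002, 1.447]
force: [-0.3, 0.7, -1.0]
grip_width: -0.0001
finger_force: 0.0
```

```bash
python3 -m crank '{"linear":[[0,0,-0.2],[0,0,-0.4],[0,0,-0.6],[0,0,-0.75],[0,0,-0.8]],"delta_rot":[[0,0,0],[0,0,0],[0,0,0],[0,0,0],[0,0,0]],"fingers":[-1,-1,-1,-1,-1]}'
python3 -m crank '{"linear":[[0,0,-0.15],[0,0,-0.25],[0,0,-0.33],[0,0,-0.37],[0,0,-0.37]],"delta_rot":[[0,0,0],[0,0,0],[0,0,0],[0,0,0],[0,0,0]],"fingers":[-1,-1,-1,-1,-1]}'
python3 - <<'E'
from workcell import grab_frame
import cv2
f=grab_frame("scene")["image"][100:260,240:470,::-1];cv2.imwrite("pics/pre.png",cv2.resize(f,None,fx=3.4,fy=3.4,interpolation=cv2.INTER_CUBIC))
E
```

```text
clock: 2.6
position: [0.4941, -0.2194, 0.1349]
tool_rot: [-3.136, -0.001, 1.451]
force: [-0.1, -0.2, 1.2]
grip_width: 0.0002
finger_force: 0.0
clock: 3.1
position: [0.4957, -0.2203, 0.0457]
tool_rot: [-3.141, -0.0, 1.451]
force: [-0.3, -0.7, 0.5]
grip_width: 0.0002
finger_force: 0.0
```

View pics/pre.png

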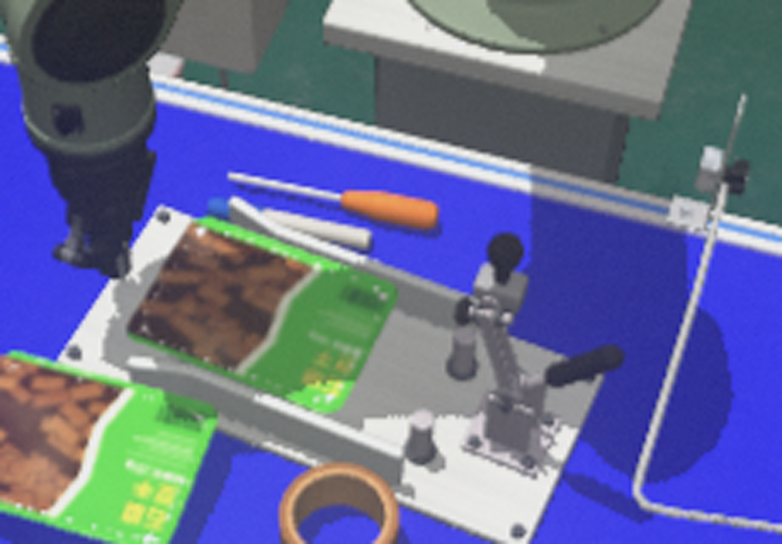

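The shut fingers stand about 30 mm behind the tray's rim, centred, so I'll start the push.

```bash
python3 -m crank '{"linear":[[0.004,0.032,0],[0.008,0.064,0],[0.012,0.099,0],[0.015,0.127,0],[0.018,0.151,0]],"delta_rot":[[0,0,0],[0,0,0],[0,0,0],[0,0,0],[0,0,0]],"fingers":[-1,-1,-1,-1,-1]}'
python3 -m crank '{"linear":[[0.002,0.02,0],[0.005,0.04,0],[0.007,0.06,0],[0.0095,0.08,0],[0.012,0.1,0]],"delta_rot":[[0,0,0],[0,0,0],[0,0,0],[0,0,0],[0,0,0]],"fingers":[-1,-1,-1,-1,-1]}'
```

```text
clock: 3.65
position: [0.5005, -0.182, 0.0461]
tool_rot: [3.141, 0.001, 1.451]
force: [-1.0, -3.7, 2.4]
grip_width: 0.0001
finger_force: 2.0
clock: 4.15
position: [0.5033, -0.1578, 0.046]
tool_rot: [3.141, 0.001, 1.45]
force: [-0.4, -4.6, 4.9]
grip_width: 0.0
finger_force: 2.8
```

```bash
python3 -m crank '{"linear":[[0.002,0.02,0],[0.005,0.04,0],[0.006,0.05,0],[0.007,0.06,0],[0.007,0.06,0]],"delta_rot":[[0,0,0],[0,0,0],[0,0,0],[0,0,0],[0,0,0]],"fingers":[-1,-1,-1,-1,-1]}'
python3 -m crank '{"linear":[[0.001,0.008,0],[0.002,0.016,0],[0.002,0.016,0]],"delta_rot":[[0,0,0],[0,0,0],[0,0,0]],"fingers":[-1,-1,-1]}'
```

```text
clock: 4.65
position: [0.505, -0.1424, 0.0458]
tool_rot: [3.142, 0.0, 1.451]
force: [-0.8, -2.7, 2.4]
grip_width: -0.0003
finger_force: 1.3
clock: 4.95
position: [0.5054, -0.1383, 0.0458]
tool_rot: [-3.142, -0.0, 1.451]
force: [-0.7, -3.8, 1.8]
grip_width: 0.0002
finger_force: 1.5
```

```bash
python3 -m crank '{"linear":[[0.0007,0.006,0],[0.0014,0.012,0],[0.0014,0.012,0]],"delta_rot":[[0,0,0],[0,0,0],[0,0,0]],"fingers":[-1,-1,-1]}'
python3 -m crank '{"linear":[[0.0005,0.004,0],[0.001,0.008,0],[0.001,0.008,0]],"delta_rot":[[0,0,0],[0,0,0],[0,0,0]],"fingers":[-1,-1,-1]}'
```

```text
clock: 5.25
position: [0.5057, -0.1353, 0.0458]
tool_rot: [-3.141, -0.0, 1.451]
force: [-0.6, -3.1, 2.2]
grip_width: 0.0004
finger_force: 1.4
clock: 5.55
position: [0.506, -0.1335, 0.0458]
tool_rot: [-3.142, 0.0, 1.451]
force: [-0.6, -3.4, 3.0]
grip_width: 0.0002
finger_force: 2.0
```

```bash
python3 -m crank '{"linear":[[0.0005,0.004,0],[0.001,0.008,0],[0.001,0.008,0]],"delta_rot":[[0,0,0],[0,0,0],[0,0,0]],"fingers":[-1,-1,-1]}'
python3 -m crank '{"linear":[[0.0005,0.004,0],[0.001,0.008,0],[0.001,0.008,0]],"delta_rot":[[0,0,0],[0,0,0],[0,0,0]],"fingers":[-1,-1,-1]}'
python3 - <<'E'
from workcell import grab_frame
import cv2
f=grab_frame("top")["image"][170:290,175:415,::-1];cv2.imwrite("pics/push.png",cv2.resize(f,None,fx=3.3,fy=3.3,interpolation=cv2.INTER_CUBIC))
E
```

```text
clock: 5.85
position: [0.506, -0.1323, 0.0458]
tool_rot: [-3.142, 0.001, 1.45]
force: [-2.3, -9.8, 3.0]
grip_width: 0.0002
finger_force: 4.6
clock: 6.15
position: [0.506, -0.1316, 0.0459]
tool_rot: [3.141, 0.003, 1.449]
force: [-4.5, -16.5, 2.3]
grip_width: 0.0
finger_force: 8.5
```

View pics/push.png

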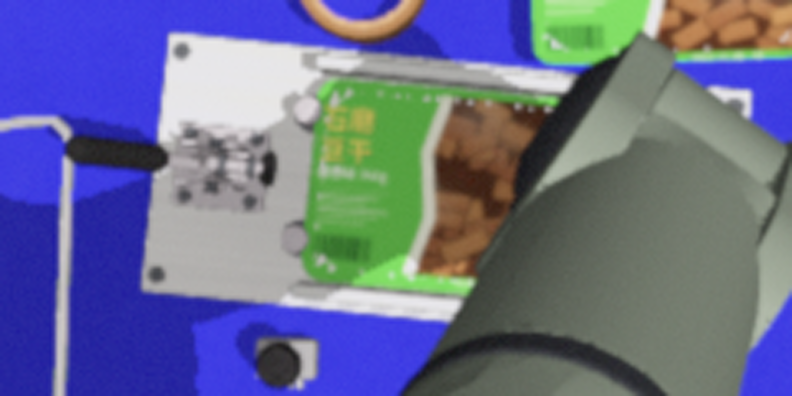

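The tray is against both posts (about (305, 110) and (295, 238)) with 17 N on the tool, and the clamp is still open. Next I back off, rise and go round behind the handle.

```bash
python3 -m crank '{"linear":[[-0.005,-0.04,0],[-0.012,-0.1,0],[-0.02,-0.17,0],[-0.028,-0.238,0],[-0.028,-0.238,0]],"delta_rot":[[0,0,0],[0,0,0],[0,0,0],[0,0,0],[0,0,0]],"fingers":[-1,-1,-1,-1,-1]}'
python3 -m crank '{"linear":[[0,0,0.2],[0,0,0.4],[0,0,0.6],[0,0,0.8],[0,0,1]],"delta_rot":[[0,0,0],[0,0,0],[0,0,0],[0,0,0],[0,0,0]],"fingers":[-1,-1,-1,-1,-1]}'
python3 -m crank '{"linear":[[0.02,0.17,0],[0.04,0.34,0],[0.06,0.51,0],[0.08,0.68,0],[0.1,0.85,0]],"delta_rot":[[0,0,0],[0,0,0],[0,0,0],[0,0,0],[0,0,0]],"fingers":[-1,-1,-1,-1,-1]}'
python3 -m crank '{"linear":[[0.02,0.17,0],[0.04,0.34,0],[0.06,0.51,0],[0.08,0.68,0],[0.1,0.85,0]],"delta_rot":[[0,0,0],[0,0,0],[0,0,0],[0,0,0],[0,0,0]],"fingers":[-1,-1,-1,-1,-1]}'
```

```text
clock: 6.7
position: [0.499, -0.1909, 0.0458]
tool_rot: [-3.141, 0.0, 1.448]
force: [0.0, 0.3, 0.3]
grip_width: 0.0001
finger_force: 0.0
clock: 7.2
position: [0.4992, -0.1879, 0.2978]
tool_rot: [-3.141, -0.001, 1.452]
force: [0.9, 0.6, -0.2]
grip_width: 0.0
finger_force: 0.0
clock: 7.7
position: [0.5241, 0.0263, 0.2958]
tool_rot: [-3.141, -0.001, 1.452]
force: [0.7, -0.9, 0.2]
grip_width: 0.0001
finger_force: 0.0
clock: 8.2
position: [0.5487, 0.2388, 0.2956]
tool_rot: [-3.14, -0.0, 1.452]
force: [1.2, 0.0, 0.1]
grip_width: -0.0004
finger_force: 0.0
```

```bash
python3 -m crank '{"linear":[[0,0,-0.16],[0,0,-0.32],[0,0,-0.46],[0,0,-0.58],[0,0,-0.58]],"delta_rot":[[0,0,0],[0,0,0],[0,0,0],[0,0,0],[0,0,0]],"fingers":[-1,-1,-1,-1,-1]}'
python3 - <<'E'
from workcell import grab_frame
import cv2
f=grab_frame("scene")["image"][100:260,250:480,::-1];cv2.imwrite("pics/h.png",cv2.resize(f,None,fx=3.4,fy=3.4,interpolation=cv2.INTER_CUBIC))
E
```

```text
clock: 8.7
position: [0.5471, 0.2361, 0.1473]
tool_rot: [-3.136, 0.003, 1.452]
force: [0.5, -0.2, 0.8]
grip_width: -0.0
finger_force: 0.0
```

View pics/h.png

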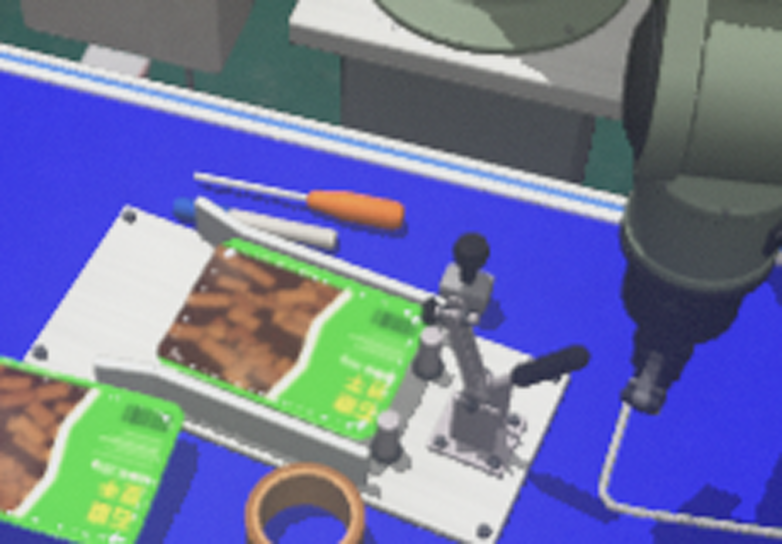

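The tray is home, and the fingers stand clear behind the handle (tip at (583, 355)). Now I'll push it over.

```bash
python3 -m crank '{"linear":[[-0.005,-0.04,0],[-0.01,-0.08,0],[-0.014,-0.12,0],[-0.019,-0.16,0],[-0.024,-0.2,0]],"delta_rot":[[0,0,0],[0,0,0],[0,0,0],[0,0,0],[0,0,0]],"fingers":[-1,-1,-1,-1,-1]}'
python3 -m crank '{"linear":[[-0.004,-0.032,0],[-0.008,-0.064,0],[-0.011,-0.095,0],[-0.015,-0.127,0],[-0.019,-0.159,0]],"delta_rot":[[0,0,0],[0,0,0],[0,0,0],[0,0,0],[0,0,0]],"fingers":[-1,-1,-1,-1,-1]}'
```

```text
clock: 9.25
position: [0.5442, 0.1868, 0.1521]
tool_rot: [3.14, -0.003, 1.451]
force: [0.8, 9.5, 7.4]
grip_width: -0.0003
finger_force: 4.5
clock: 9.75
position: [0.5387, 0.1453, 0.1509]
tool_rot: [3.142, 0.0, 1.451]
force: [-0.3, 1.3, 0.3]
grip_width: 0.0005
finger_force: 0.0
```

```bash
python3 -m crank '{"linear":[[-0.003,-0.025,0],[-0.006,-0.05,0],[-0.009,-0.07,0],[-0.009,-0.07,0]],"delta_rot":[[0,0,0],[0,0,0],[0,0,0],[0,0,0]],"fingers":[-1,-1,-1,-1]}'
python3 -m crank '{"linear":[[0.004,0.03,0],[0.012,0.1,0],[0.024,0.2,0],[0.03,0.25,0],[0.03,0.25,0]],"delta_rot":[[0,0,0],[0,0,0],[0,0,0],[0,0,0],[0,0,0]],"fingers":[-1,-1,-1,-1,-1]}'
python3 - <<'E'
from workcell import grab_frame
import cv2
f=grab_frame("scene")["image"][100:260,250:480,::-1];cv2.imwrite("pics/c.png",cv2.resize(f,None,fx=3.4,fy=3.4,interpolation=cv2.INTER_CUBIC))
E
```

```text
clock: 10.15
position: [0.5365, 0.1279, 0.1508]
tool_rot: [-3.142, 0.0, 1.45]
force: [-0.0, -0.5, -0.1]
grip_width: -0.0
finger_force: 0.0
clock: 10.65
position: [0.5438, 0.1943, 0.1504]
tool_rot: [-3.141, -0.0, 1.455]
force: [0.0, -0.3, -1.2]
grip_width: -0.0002
finger_force: 0.0
```

View pics/c.png

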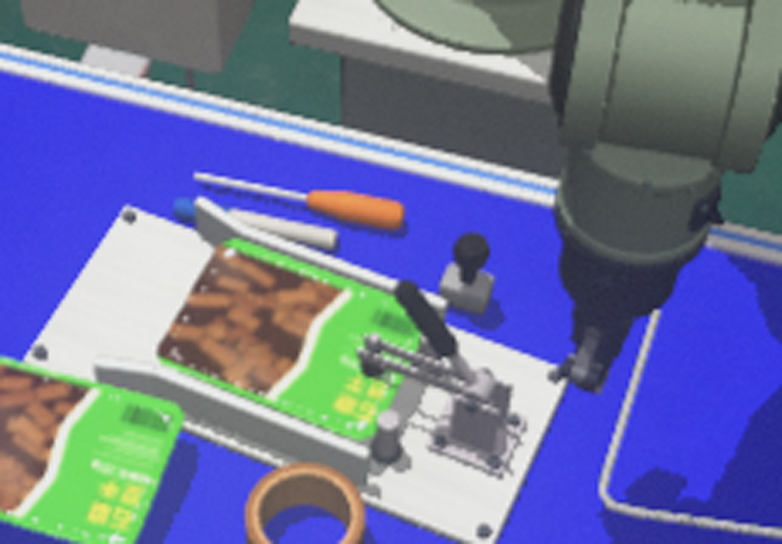

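The handle has flipped over to (405, 290) and the pad sits on the tray at (372, 362). The tray is still against the posts, the bystanders haven't moved and the tool is clear. I'll let it settle briefly and hand in.

```bash
python3 -m crank '{"linear":[[0,0.08,0],[0,0.12,0],[0,0.12,0],[0,0.12,0],[0,0.12,0]],"delta_rot":[[0,0,0],[0,0,0],[0,0,0],[0,0,0],[0,0,0]],"fingers":[-1,-1,-1,-1,-1]}'
python3 -c "
from workcell import bot
print(bot.job_done())"
```

```text
clock: 11.2
position: [0.5441, 0.2202, 0.1509]
tool_rot: [3.142, 0.0, 1.45]
force: [1.3, 0.9, 0.2]
grip_width: -0.0001
finger_force: 0.0
the job is handed in; nothing more can be done
None
```

I pushed the tray home against both stop posts and flipped the clamp past centre, so its pad now rests on the tray; the bystanders near the nest looked unmoved, the arm stands clear, and I handed the job in at about 11 s (no verdict was returned, and I judged the pad's hold from the camera picture, not a force reading).

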